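Steady the drip rack and stand the pump dispenser on it

ROBOT

A 6-joint arm with a two-finger parallel gripper is mounted at the origin on the work surface. World frame = base frame: x ahead of the robot, y to its left, z up, the work surface at z = 0. Lengths are in mm, angles in rad, forces in N, time in s.
With the tool pointing down it reaches from about 350 to 950 mm from the base axis. Payload 17.4 kg.
Tool frame: the origin (TCP) lies at the centre of the arm's flange, where the gripper is bolted on; the fingertips stand 186 mm ahead of it and the grasp point (between the pads) lies 167 mm ahead of it (arm.hold_point_z is the distance from the TCP to the grasp point, in mm); z points along the fingers, x is the direction in which the jaws open and shut, and the axes are right-handed (so a half turn about z gives the same grasp; the last joint's range is limited). The gripper opens to 93 mm and grips with 3 to 60 N. Pads are 15 mm wide; open, the fingers measure 128 mm over their backs; the gripper's body (75 mm by 188 mm) begins 65 mm behind the grasp point.
Start: joints at [-1.334, 0.116, 1.442, -0, 1.584, -0.038], TCP at [183.155, -649.683, 404.746] pointing down, gripper open.
Joint ranges: [-2.83, 2.83], [-0.83, 2.19], [0.07, 2.5], [-1.14, 4.28], [0.01, 3], [-2.97, 2.97]. Speed limits (rad/s): [1.89, 1.89, 2.22, 3.14, 3.14, 3.14].

INTERFACE

Orientations are given as a unit quaternion [x, y, z, w].
In Python, from cell import arm gives the robot as it stands.
- The arm moves only by the shell command python3 -m crank 'ROWS'. ROWS is a JSON object of lists of equal length, an entry for each row: "twist": the turn, a rotation vector about the tool's x, y, z in units of 10 degrees (1.0 is 10 degrees), a list of three; "translation": the shift along the tool's x, y, z in units of 60 mm (1.0 is 60 mm), a list of three; "hand": the closure, from 0 (fully open) to 1 (shut). A call has exactly 10 rows; each row shifts and turns the pose as measured when the row begins, along the tool's axes as they then stand; what a row does not reach is not made up. A row lasts 1/8 s, in which the tool goes at most 62.5 mm and 10.7 degrees, less where a joint would pass 70% of its speed; a pose out of reach is approached as far as the arm can. A call is refused whole if a number of a shift passes 1 or a number of a turn 1, either way. A call with a gripper value outside its range is refused whole. The fingers move at their own pace and stop on an object; the grip force is fixed at half the most. Time passes only in rows, so rows that do not move let the fingers close, or fill a call up. It gives the time, the measured TCP pose, the force and the opening at its end, in the units of the state.
- arm.observe(): the state, without advancing time (a new reading comes with each control period).
- arm.camera(name): name is "side" or "top"; returns the picture (420x560x3 uint8, red, green, blue); there is no depth.
- arm.camera_info(name): a dict with "fx", "fy", "cx", "cy" (pixels), "R" (3x3) and "t" (3): a world point X has camera coordinates R X + t. Camera axes: x right, y down, z forward; pixel columns grow to the right and rows downward; lengths in mm; the calibration is good to about 2 mm. A picture is of the moment at which its call begins. camera_info takes no time and is no camera call.
- arm.finish_job(): hands the job in, once; it reports no verdict.
The state is a dict: "t": time; "q": joint angles; "joint_velocities": joint speeds; "effort": joint torques, N m; "eef_pos": TCP position; "orientation": TCP orientation; "ft_force": force on the tool from outside, world axes, zero at the start; "ft_torque": the same for the moment, N m; "gripper_width": finger opening in mm.
Only numpy, scipy, OpenCV 4.12 (cv2) and the standard library are available. Lean on these libraries where they do the work, as an engineer would, in place of code of your own. Each camera call takes 0.05 s, during which the arm holds its last target.

TASK

The steel drip rack was put back crooked on the yellow plate, with two of its feet up on the rim, and it rocks. Turn it where it stands, without picking it up off the plate, until all four feet rest on the flat floor of the plate and it is steady, let go of it, and then set the pump dispenser down gently and upright on the middle of the rack, its spout pointing along the length of the plate (towards either end) so that it will drip into the plate, without pumping it. Leave the plate and the other things on the counter where they are.

Things in the scene. Friction and masses are not known exactly. Their poses are not given: they have to be found in the camera images.
- plate: yellow melamine plate, loose, 0.45 kg, 240 mm (x) by 164 mm (y), 14 mm high; origin at the centre of its underside, x along its length, z up. Its flat floor, 184 mm (x) by 108 mm (y), lies 6 mm above the origin; a steep wall rises 8 mm from it to a flat rim 22 mm wide, top 14 mm above the origin
- rack_center (a point): centre of the steel drip rack (loose, 0.32 kg), mid-thickness of its middle bar; x along the rack, z up. An open grid of flat bars, 148 mm (x) by 92 mm (y), 6 mm thick, tops 42 mm above the soles. Middle bar 10 mm wide along x through this point; cross bars 8 mm wide at x = +-31 and +-70 mm. The opening each side of this point is 54 mm (x) by 33 mm (y), clear down to the plate
- rack_rail (a point): middle of one of the rack's two outer rails (8 mm wide, 6 mm thick, along x at y = +-42 mm of the rack's frame), 42 mm from the rack's centre; same axes. At its +x end the rack also has a flat lifting loop, 44 mm wide, that reaches out to x = +96 mm level with the bars, which makes that end a little heavier
- rack_foot (a point): centre of the sole of one of the rack's four round rubber feet, 12 mm in diameter, under its corners (x = +-70, y = +-42 mm, 39 mm below the rack's centre). At the start the rack stands 20 to 40 deg counter-clockwise of the plate's length, two opposite feet on the rim, tipped about 6 deg. All feet fit on the floor only with the rack along the plate within about 4 deg
- dispenser_neck (a point): middle of the neck of the brushed steel pump dispenser (loose, 0.35 to 0.75 kg), on its axis, 123 mm above its underside; z up, x towards the spout. The neck is a cylinder 38 mm in diameter from 99 to 139 mm above the underside; below it is a body 72 mm in diameter, above it the push top, 34 mm in diameter, from 152 to 168 mm
- dispenser_base (a point): centre of the dispenser's flat underside (72 mm in diameter); z up along its axis, x towards the spout
- spout_tip (a point): mouth of the dispenser's spout, 59 mm from the axis and 148 mm above the underside; the spout is a bar 10 mm thick from the push top along x of the dispenser, 146 to 164 mm above the underside
- push_top (a joint): travel of the dispenser's sprung push top: 0 when up, grows to 0.011 m when pushed right down; it begins to move at about 7 N
- bowl: bystander: empty white porcelain bowl, 130 mm across, 55 mm high; origin at the centre of its underside
- lid: bystander: grey hard silicone lid lying upside down, 150 mm across, 14 mm high; origin at the centre of its underside
- dipper: bystander: wooden honey dipper lying on its side, 160 mm long along x with its ridged head, 31 mm thick, to +x; origin at counter level under the handle, 90 mm from the handle's end
Things that resemble listed ones, but are neither listed nor needed, are in the scene too. What is shaped like the part that bears rack_center but blue or red is not meant.

How it is judged (in metres and radians):
On the way, in this order (a step that is already met when the one before it is completed fails the run):
1. the rack stands level with all four feet on the floor of the plate, still and let go, before the dispenser comes onto it (z of rack_center in the frame of plate between 0.0425 and 0.0475 m and angle between the z axis of rack_center and the z axis of plate, either way round below 0.025 rad and horizontal distance between rack_center and plate below 0.03 m and linear speed of rack below 0.01 m/s and contact force between each of the fingers, dispenser and rack below 0.1 N), for 0.3 s.
2. the dispenser stands upright on the middle of the rack (z of dispenser_base in the frame of rack_center below 0.007 m and horizontal distance between dispenser_base and rack_center below 0.022 m and contact force between dispenser and rack above 0.5 N), for 0.2 s.
At the end, for the whole second after the job is handed in: All four rack feet on the plate's floor (centre 45 mm above its underside within 2.5 mm, level within 1.4 deg, within 30 mm of its middle); dispenser upright (3 deg) on the bars, axis within 22 mm of the rack's centre, spout mouth within 45 mm of the plate's long centre line; all at rest (z of rack_center in the frame of plate between 0.0425 and 0.0475 m and angle between the z axis of rack_center and the z axis of plate, either way round below 0.025 rad and horizontal distance between rack_center and plate below 0.03 m and angle between plate's own z axis and vertical below 0.03 rad and z of dispenser_base in the frame of rack_center between 0.0005 and 0.006 m and horizontal distance between dispenser_base and rack_center below 0.022 m and angle between dispenser_base's own z axis and vertical below 0.05 rad and y of spout_tip in the frame of plate between -0.045 and 0.045 m and linear speed of each of dispenser, rack below 0.01 m/s and angular speed of dispenser below 0.1 rad/s); the robot touches nothing.
It fails at once if the rack is picked up off the plate (raised more than 25 mm above its seated height) (z of rack_center in the frame of plate above 0.07 m).
It fails at once if the pump is worked (push top down more than 5 mm) (value of joint push_top above 0.005 m).
It fails at once if the dispenser is banged down on the rack (more than 60 N) (contact force between dispenser and rack above 60 N).
It fails at once if the dispenser is tipped by more than 35 degrees (angle between dispenser_base's own z axis and vertical above 0.6 rad).
It fails at once if the plate is shifted by more than 50 mm, or the bowl, lid or dipper by more than 30 mm (distance of plate from where it was at the start of the episode above 0.05 m or distance of any of bowl, lid, dipper from where it was at the start of the episode above 0.03 m).
It also fails if it takes over 61 s, if anything falls off the work surface, if the arm or the gripper's body presses on something with over 40 N, if the wrist force passes 120 N, or if a joint passes its speed limit or range.

## Working session

There is one attempt and no reset: what is moved stays moved. The work goes in short steps, Python scripts to look and compute and a shell command to move; the robot and the scene stay as the last step left them, time stands still between calls to the robot, and variables do not carry over. Pictures are saved under pics/ and viewed, and the job is handed in when it is done.

```bash
ls; mkdir -p pics; python3 - <<'E'
from cell import arm
import cv2
print(arm.observe())
for n in("side","top"):
    im=arm.camera(n); cv2.imwrite(f"pics/{n}0.png",im[:,:,::-1])
    i=arm.camera_info(n); print(n,i)
E
```

```text
pics
{'t': 0.0, 'q': array([-1.33379144e+00,  1.16473459e-01,  1.44228343e+00, -1.85770978e-06,
        1.58404429e+00, -3.77893302e-02]), 'joint_velocities': array([ 0.00100676, -0.00034059,  0.00036251, -0.00018334,  0.0004629 ,
       -0.00019226]), 'effort': array([ 3.66321365e-04, -7.21271181e+01, -6.22604942e+01,  7.79943913e-02,
        2.38801364e-02, -1.23534192e-04]), 'eef_pos': array([ 183.15820575, -649.67352308,  404.00222791]), 'orientation': array([ 7.97291788e-01, -6.03593770e-01, -4.68239863e-04, -3.81952829e-04]), 'ft_force': array([ 0.11160642,  0.32930782, -0.19827669]), 'ft_torque': array([ 0.03622517, -0.03124988,  0.04526947]), 'gripper_width': 93.0242569274091}
side {'fx': 532.5649998800136, 'fy': 532.5649998800136, 'cx': 274.7733682669272, 'cy': 216.64811780174608, 'R': array([[ 0.72326606, -0.69033111,  0.01814296],
       [-0.46060441, -0.50182094, -0.7321334 ],
       [ 0.51451898,  0.52117051, -0.68091961]]), 't': array([-414.55366777,  261.30916217, 1490.06668383])}
top {'fx': 409.1579135548263, 'fy': 409.1579135548263, 'cx': 281.95716506084256, 'cy': 213.07119629862393, 'R': array([[-0.00503611, -0.99980604, -0.01903997],
       [-0.98276743,  0.00846674, -0.18465234],
       [ 0.18477773,  0.01778194, -0.98261945]]), 't': array([-78.00585537, 492.38825013, 989.58928981])}
```

View pics/side0.png

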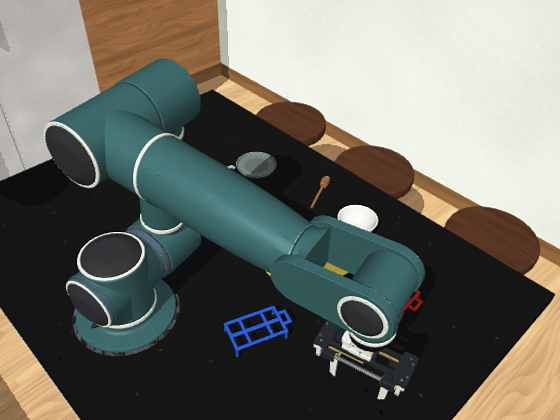

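View pics/top0.png

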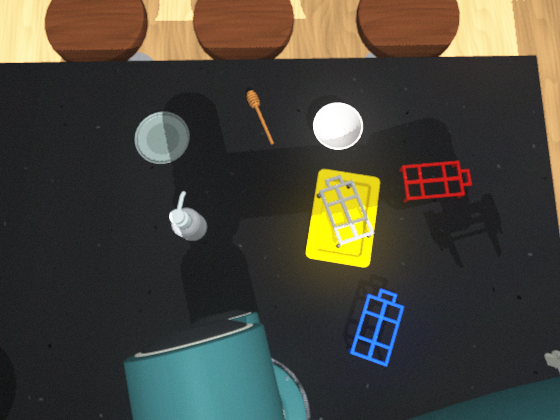

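```bash
cat > h.py <<'E'
import numpy as np, cv2
from cell import arm
from scipy.spatial.transform import Rotation as Ro
def ray(n,uv,z):
    i=arm.camera_info(n);R=np.array(i['R']);t=np.array(i['t'])
    d=R.T@np.array([(uv[0]-i['cx'])/i['fx'],(uv[1]-i['cy'])/i['fy'],1.]);c=-R.T@t
    return c+d*(z-c[2])/d[2]
def proj(n,X):
    i=arm.camera_info(n);p=np.array(i['R'])@np.array(X,float)+i['t']
    return np.array([i['fx']*p[0]/p[2]+i['cx'],i['fy']*p[1]/p[2]+i['cy']])
def crop(n,name,x0,y0,w,h,s):
    im=arm.camera(n)[:,:,::-1]
    c=cv2.resize(im[y0:y0+h,x0:x0+w],None,fx=s,fy=s,interpolation=cv2.INTER_CUBIC)
    cv2.imwrite(f"pics/{name}.png",c); return im
def st():
    o=arm.observe();r=Ro.from_quat(o['orientation']).as_matrix()
    print('t',round(o['t'],2),'p',o['eef_pos'].round(1),'F',o['ft_force'].round(1),'T',o['ft_torque'].round(2),'w',round(o['gripper_width'],1));print('q',o['q'].round(3));print('x',r[:,0].round(3),'y',r[:,1].round(3),'z',r[:,2].round(3))
E
python3 - <<'E'
from h import *
st()
im=cv2.imread('pics/top0.png')
cv2.imwrite('pics/c1.png',cv2.resize(im[160:280,290:400],None,fx=5,fy=5,interpolation=cv2.INTER_CUBIC))
cv2.imwrite('pics/c2.png',cv2.resize(im[180:250,160:220],None,fx=6,fy=6,interpolation=cv2.INTER_CUBIC))
hsv=cv2.cvtColor(im,cv2.COLOR_BGR2HSV)
m=cv2.inRange(hsv,(20,120,90),(35,255,255))
cs,_=cv2.findContours(m,cv2.RETR_EXTERNAL,cv2.CHAIN_APPROX_NONE)
c=max(cs,key=cv2.contourArea)
P=np.array([ray('top',p[0],12)[:2] for p in c],np.float32)
print(cv2.minAreaRect(P))
E
```

```text
t 0.1 p [ 183.1 -649.7  404.1] F [ 0.9 -0.1 -0.3] T [-0.08  0.   -0.04] w 93.0
q [-1.334  0.116  1.442 -0.     1.584 -0.038]
x [ 0.271 -0.962 -0.001] y [-0.962 -0.271 -0.   ] z [-0.     0.001 -1.   ]
((487.4512023925781, -239.6656494140625), (168.75291442871094, 244.79612731933594), 80.04761505126953)
```

View pics/c1.png

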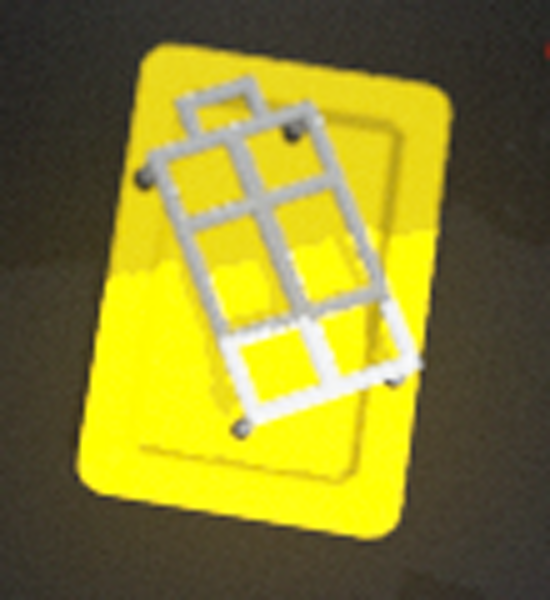

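View pics/c2.png

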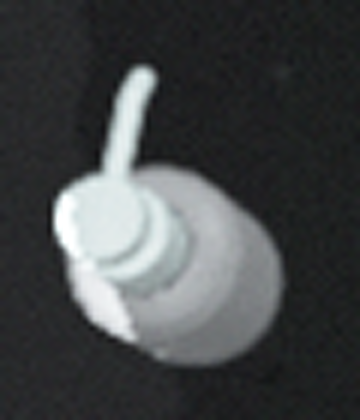

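```bash
python3 - <<'E'
from h import *
f=lambda x,y:(x/5+290-.4,y/5+160-.4)
a=ray('top',f(262,200),51);b=ray('top',f(305,308),51);c=(a+b)/2
print('rack c',c,'yaw',np.degrees(np.arctan2(*(a-b)[1::-1])),np.linalg.norm(a-b))
for n,p in dict(TL=(147,178),TR=(294,130),BL=(241,428),BR=(395,380)).items(): print(n,ray('top',f(*p),14 if n in('TL','BR') else 6))
for n,p in dict(floorTR=(400,130),floorBR=(350,480),floorBL=(142,447)).items(): print(n,ray('top',f(*p),8))
g=lambda x,y:(x/6+160-.4,y/6+180-.4)
t=ray('top',g(110,222),168);s=ray('top',g(145,74),164)
print('top',t,'tip',s,np.linalg.norm((s-t)[:2]),np.degrees(np.arctan2(*(s-t)[1::-1])))
E
```

```text
rack c [ 496.31030169 -242.94893096   51.        ] yaw 19.523420381424735 58.77908009415601
TL [ 544.55726656 -178.21861861   14.        ]
TR [ 571.78862916 -257.20514163    6.        ]
BL [ 413.57623217 -224.38861117    6.        ]
BR [ 436.886458   -303.12589456   14.        ]
floorTR [ 570.71878117 -312.7798094     8.        ]
floorBR [ 386.2587067  -279.05488471    8.        ]
floorBL [ 403.91594889 -173.01020399    8.        ]
top [462.72694256 148.52545727 168.        ] tip [520.13463832 138.74615905 164.        ] 58.23468215198684 -9.667434781262976
```

```bash
python3 -m crank '{"twist":[[0,0,-0.36],[0,0,0],[0,0,0],[0,0,0],[0,0,0],[0,0,0],[0,0,0],[0,0,0],[0,0,0],[0,0,0]],"translation":[[-0.57,-0.76,0],[-0.57,-0.76,0],[-0.57,-0.76,0],[-0.57,-0.76,0],[-0.57,-0.76,0],[-0.57,-0.76,0],[-0.57,-0.76,0],[-0.57,-0.76,0],[0,0,0],[0,0,0]],"hand":[0.7,0.7,0.7,0.7,0.7,0.7,0.7,0.7,0.7,0.7]}'; python3 -c "
from h import *
st()"
```

```text
t: 1.35
eef_pos: [445.2, -260.6, 401.2]
orientation: [0.816, -0.578, -0.002, -0.002]
ft_force: [-0.6, -0.5, -0.3]
gripper_width: 27.8
t 1.35 p [ 445.2 -260.6  401.2] F [-0.6 -0.5 -0.3] T [-0.01 -0.04 -0.04] w 27.8
q [-0.58  -0.233  1.781  0.003  1.598  0.652]
x [ 0.332 -0.943 -0.006] y [-0.943 -0.332  0.   ] z [-0.002  0.005 -1.   ]
```

```bash
python3 -m crank '{"twist":[[0,0,0],[0,0,0],[0,0,0],[0,0,0],[0,0,0],[0,0,0],[0,0,0],[0,0,0],[0,0,0],[0,0,0]],"translation":[[-0.01,-0.45,0],[-0.01,-0.44,0],[0,0,0.5],[0,0,0.5],[0,0,0.4],[0,0,0.3],[0,0,0],[0,0,0],[0,0,0],[0,0,0]],"hand":[0.7,0.7,0.7,0.7,0.7,0.7,0.7,0.7,0.7,0.7]}'; python3 -c "
from h import *
st()
crop('side','s2',260,150,180,180,4)
cv2.imwrite('pics/t2.png',arm.camera('top')[:,:,::-1])"
```

```text
t: 2.6
eef_pos: [492.9, -249.6, 298.1]
orientation: [0.813, -0.583, -0.001, -0.001]
ft_force: [0.2, -0.1, -0.2]
gripper_width: 27.6
t 2.6 p [ 492.9 -249.6  298.1] F [ 0.2 -0.1 -0.2] T [-0.01 -0.01 -0.05] w 27.6
q [-0.515 -0.102  1.835  0.003  1.41   0.728]
x [ 0.321 -0.947 -0.003] y [-0.947 -0.321 -0.001] z [-0.     0.003 -1.   ]
```

View pics/s2.png

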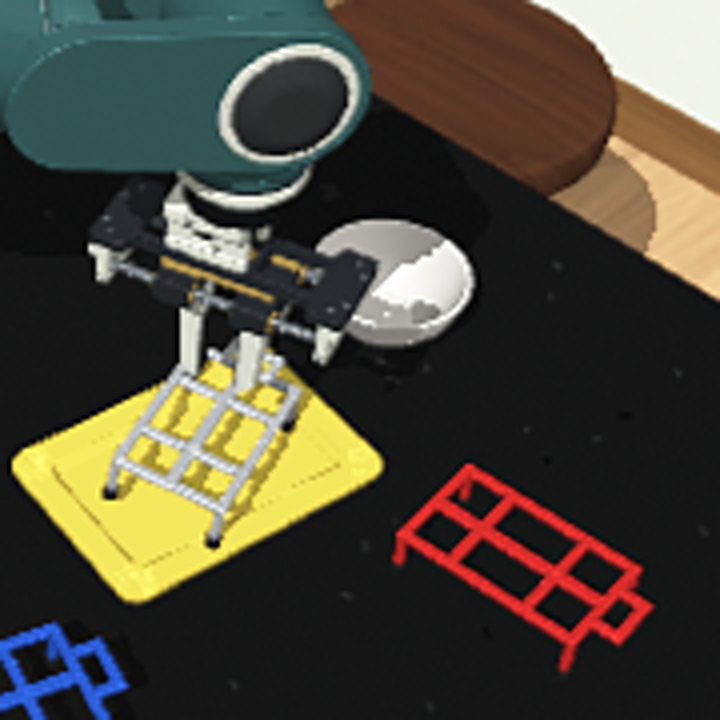

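View pics/t2.png

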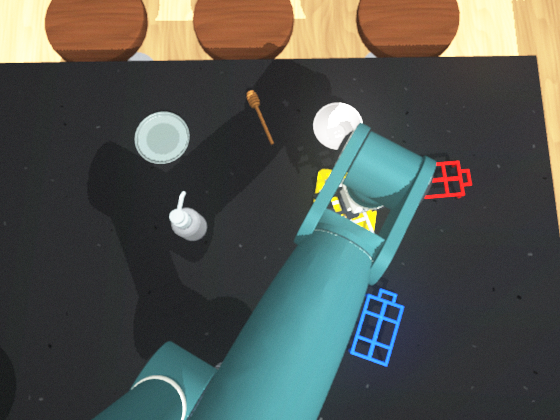

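```bash
python3 - <<'E'
from h import *
im=cv2.imread('pics/s2.png')
cv2.imwrite('pics/s2b.png',cv2.resize(im[320:570,80:330],None,fx=2.4,fy=2.4))
for p in [(187,453),(228,400)]: print(ray('side',(p[0]/4+260-.4,p[1]/4+150-.4),51))
E
```

```text
[ 462.6930416  -248.71721092   51.        ]
[ 524.12373953 -232.51085152   51.        ]
```

View pics/s2b.png

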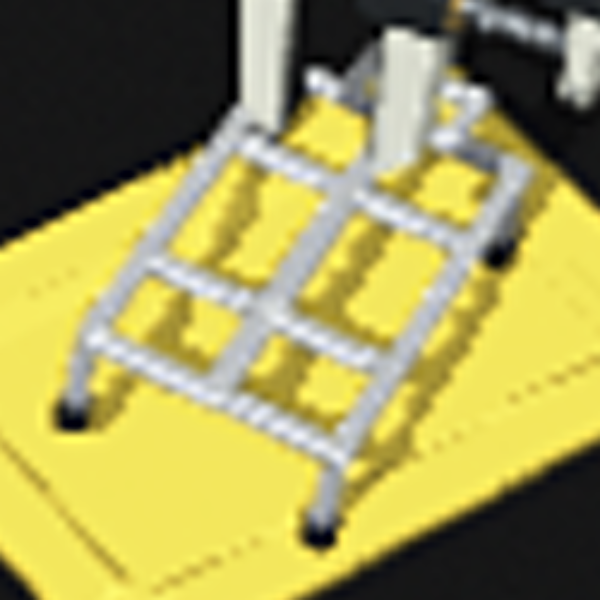

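```bash
python3 -m crank '{"twist":[[0,0,0],[0,0,0],[0,0,0],[0,0,0],[0,0,0],[0,0,0],[0,0,0],[0,0,0],[0,0,0],[0,0,0]],"translation":[[-0.12,-0.08,0],[0,0,0],[0,0,0.3],[0,0,0.3],[0,0,0.3],[0,0,0.2],[0,0,0.1],[0,0,0],[0,0,0],[0,0,0]],"hand":[0.7,0.7,0.7,0.7,0.7,0.7,0.7,0.7,0.7,0.7]}'; python3 -c "
from h import *
st()
crop('side','s3',280,180,100,100,6)"
```

```text
t: 3.95
eef_pos: [495.1, -240.1, 220.2]
orientation: [0.813, -0.583, -0.002, -0.001]
ft_force: [-0.2, -1.0, 0.0]
gripper_width: 27.8
t 3.95 p [ 495.1 -240.1  220.2] F [-0.2 -1.   0. ] T [-0.02  0.    0.02] w 27.8
q [-0.498 -0.041  1.911  0.003  1.275  0.745]
x [ 0.321 -0.947 -0.004] y [-0.947 -0.321  0.   ] z [-0.002  0.004 -1.   ]
```

View pics/s3.png

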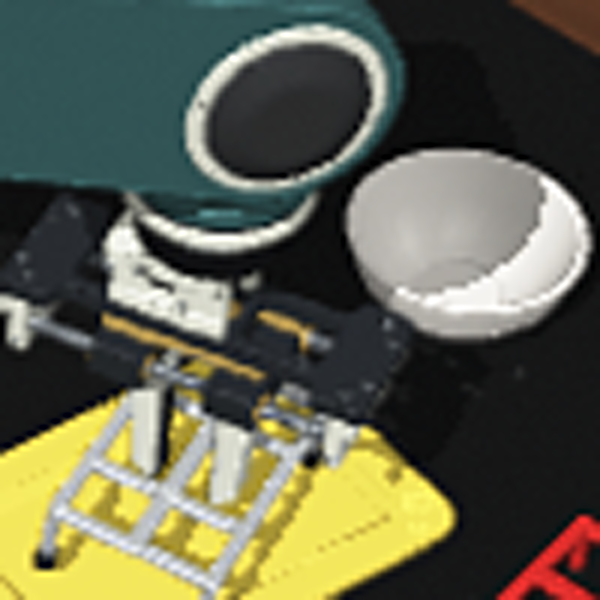

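Both fingers are through the two middle openings (crop about (150,470) and (228,490)), with the middle bar between them. Now I close.

```bash
python3 -m crank '{"twist":[[0,0,0],[0,0,0],[0,0,0],[0,0,0],[0,0,0],[0,0,0],[0,0,0],[0,0,0],[0,0,0],[0,0,0]],"translation":[[0,0,0],[0,0,0],[0,0,0],[0,0,0],[0,0,0],[0,0,0],[0,0,0],[0,0,0],[0,0,0],[0,0,0]],"hand":[0.78,0.85,0.9,1,1,1,1,1,1,1]}'; python3 -c "
from h import *
st()"
```

```text
t: 5.25
eef_pos: [495.2, -240.1, 220.8]
orientation: [0.813, -0.583, -0.001, -0.001]
ft_force: [-0.2, 0.1, 0.8]
gripper_width: 9.4
t 5.25 p [ 495.2 -240.1  220.8] F [-0.2  0.1  0.8] T [ 0.02  0.05 -0.01] w 9.4
q [-0.498 -0.042  1.91   0.003  1.275  0.745]
x [ 0.321 -0.947 -0.003] y [-0.947 -0.321 -0.   ] z [-0.001  0.003 -1.   ]
```

```bash
python3 -m crank '{"twist":[[0,0,0.3],[0,0,0.35],[0,0,0.35],[0,0,0.35],[0,0,0.35],[0,0,0.35],[0,0,0.35],[0,0,0.35],[0,0,0.2],[0,0,0]],"translation":[[0,0.02,0],[0,0.02,0],[0,0.02,0],[0,0.02,0],[0,0.02,0],[0,0.02,0],[0,0.02,0],[0,0,0],[0,0,0],[0,0,0]],"hand":[1,1,1,1,1,1,1,1,1,1]}'; python3 -c "
from h import *
st()
crop('side','s4',250,180,120,120,6)"
```

```text
t: 6.5
eef_pos: [486.3, -241.0, 219.0]
orientation: [-0.632, 0.775, 0.003, 0.0]
ft_force: [0.6, -0.2, -3.4]
gripper_width: 9.4
t 6.5 p [ 486.3 -241.   219. ] F [ 0.6 -0.2 -3.4] T [ 0.04 -0.04  0.01] w 9.4
q [-0.508 -0.056  1.927  0.003  1.275  1.266]
x [-0.202 -0.979 -0.004] y [-0.979  0.202  0.004] z [-0.003  0.005 -1.   ]
```

View pics/s4.png

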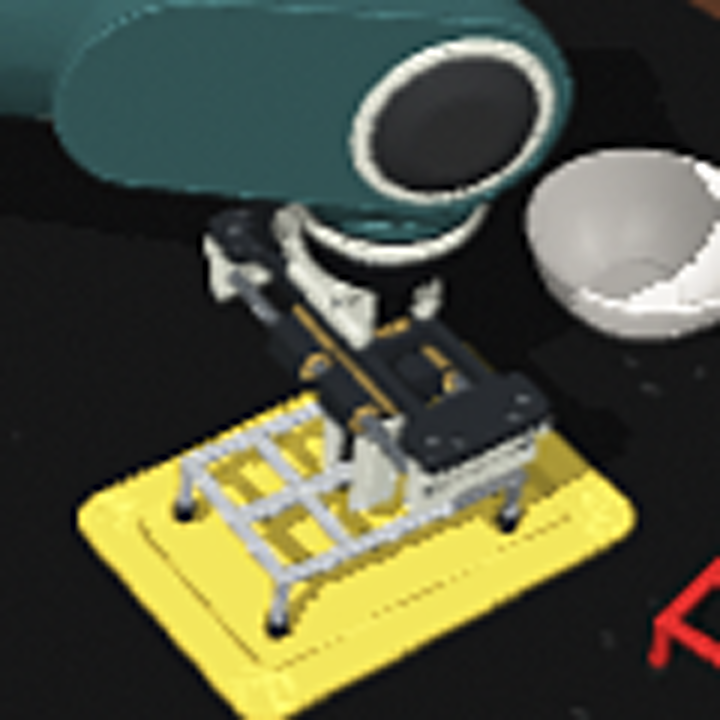

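```bash
python3 - <<'E'
from h import *
g=lambda p:(p[0]/6+250-.4,p[1]/6+180-.4)
def Y(a,b): d=b-a; return np.degrees(np.arctan2(d[1],d[0])).round(1)
def R(p,z): return ray('side',g(p),z)
a,b,c=R((140,522),14),R((262,665),14),R((572,515),14)
print(a.round(1),b.round(1),c.round(1),Y(b,a),Y(b,c))
# plate outline
im=cv2.imread('pics/s4.png')
# rack rails: near rail (285,572)->(525,470)  far end bar (190,462)->(285,572); z guess 51
a,b,c=R((190,462),53),R((285,575),53),R((440,505),53)
print(a.round(1),b.round(1),c.round(1),Y(b,a),Y(b,c))
for p in [(182,515),(278,630),(510,525)]: print(R(p,10).round(1))
E
```

```text
[ 403.6 -169.2   14. ] [ 383.6 -275.4   14. ] [ 566.6 -313.5   14. ] 79.3 -11.7
[ 424.6 -182.1   53. ] [ 406.9 -265.5   53. ] [ 494.4 -285.4   53. ] 78.0 -12.8
[ 424.9 -177.7   10. ]
[ 407.2 -263.2   10. ]
[ 541.6 -294.6   10. ]
```

```bash
python3 -m crank '{"twist":[[0,0,-0.12],[0,0,0],[0,0,0],[0,0,0],[0,0,0],[0,0,0],[0,0,0],[0,0,0],[0,0,0],[0,0,0]],"translation":[[0,0,0],[0,0,0.03],[0,0,0.03],[0,0,0],[0,0,0],[0,0,0],[0,0,0],[0,0,0],[0,0,0],[0,0,0]],"hand":[1,1,1,1,1,1,1,1,1,1]}'; python3 -c "
from h import *
st()"
```

```text
t: 7.8
eef_pos: [486.4, -241.0, 215.5]
orientation: [-0.641, 0.767, 0.002, 0.0]
ft_force: [-1.0, 0.2, -1.0]
gripper_width: 9.4
t 7.8 p [ 486.4 -241.   215.5] F [-1.   0.2 -1. ] T [ 0.03  0.01 -0.01] w 9.4
q [-0.508 -0.052  1.93   0.003  1.268  1.241]
x [-0.178 -0.984 -0.004] y [-0.984  0.178  0.003] z [-0.002  0.004 -1.   ]
```

```bash
python3 -m crank '{"twist":[[0,0,0],[0,0,0],[0,0,0],[0,0,0],[0,0,0],[0,0,0],[0,0,0],[0,0,0],[0,0,0],[0,0,0]],"translation":[[0,0,0.03],[0,0,0],[0,0,0],[0,0,0],[0,0,0],[0,0,0],[0,0,0],[0,0,0],[0,0,0],[0,0,0]],"hand":[1,1,1,1,1,1,1,1,1,1]}'; python3 -c "
from h import *
st()
crop('side','s5',250,200,120,100,6)"
```

```text
t: 9.05
eef_pos: [486.4, -241.0, 213.9]
orientation: [-0.641, 0.767, 0.002, 0.001]
ft_force: [-1.0, 0.8, -0.6]
gripper_width: 9.4
t 9.05 p [ 486.4 -241.   213.9] F [-1.   0.8 -0.6] T [0.02 0.09 0.01] w 9.4
q [-0.508 -0.051  1.931  0.003  1.265  1.241]
x [-0.178 -0.984 -0.004] y [-0.984  0.178  0.003] z [-0.002  0.004 -1.   ]
```

View pics/s5.png

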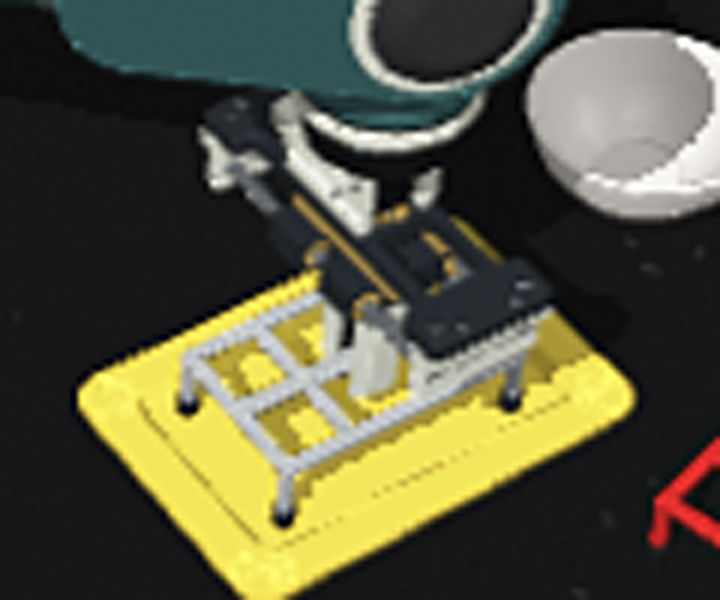

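```bash
python3 -m crank '{"twist":[[0,0,0],[0,0,0],[0,0,0],[0,0,0],[0,0,0],[0,0,0],[0,0,0],[0,0,0],[0,0,0],[0,0,0]],"translation":[[0,0,0.03],[0,0,0],[0,0,0],[0,0,0],[0,0,0],[0,0,0],[0,0,0],[0,0,0],[0,0,0],[0,0,0]],"hand":[1,1,1,1,0.85,0.8,0.75,0.72,0.72,0.72]}'; python3 -c "
from h import *
st()
crop('side','s6',250,200,120,100,6)"
```

```text
t: 10.35
eef_pos: [486.7, -241.1, 212.4]
orientation: [-0.641, 0.767, 0.002, 0.001]
ft_force: [-0.3, 0.7, 0.2]
gripper_width: 26.0
t 10.35 p [ 486.7 -241.1  212.4] F [-0.3  0.7  0.2] T [0.   0.04 0.01] w 26.0
q [-0.508 -0.049  1.932  0.003  1.261  1.241]
x [-0.178 -0.984 -0.004] y [-0.984  0.178  0.002] z [-0.001  0.004 -1.   ]
```

View pics/s6.png

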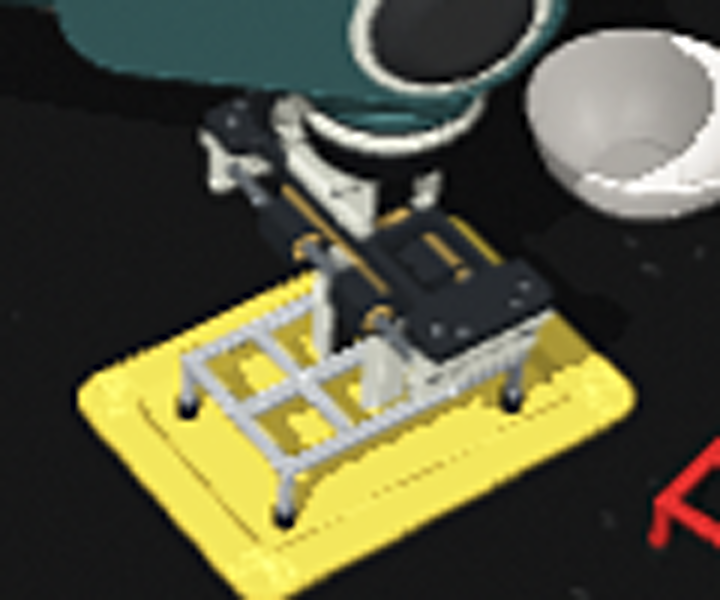

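```bash
python3 -m crank '{"twist":[[0,0,0],[0,0,0],[0,0,0],[0,0,0],[0,0,0],[0,0,0],[0,0,0],[0,0,0],[0,0,0],[0,0,0]],"translation":[[0,0,-0.3],[0,0,-0.5],[0,0,-0.8],[0,0,-0.8],[0,0,-0.8],[-0.8,0.2,0],[-0.9,0.22,0],[-0.9,0.22,0],[-0.9,0.22,0],[-0.5,0.12,0]],"hand":[0.72,0.72,0.72,0.72,0.72,0.3,0,0,0,0]}'; python3 -c "
from h import *
st()
crop('top','t6',290,160,110,120,5)"
```

```text
t: 11.65
eef_pos: [468.1, 10.6, 425.0]
orientation: [-0.639, 0.769, -0.002, 0.004]
ft_force: [0.6, -1.3, -0.2]
gripper_width: 71.5
t 11.65 p [468.1  10.6 425. ] F [ 0.6 -1.3 -0.2] T [ 0.06  0.06 -0.06] w 71.5
q [-0.032 -0.352  1.837  0.002  1.648  1.722]
x [-0.182 -0.983 -0.003] y [-0.983  0.182 -0.008] z [ 0.009  0.002 -1.   ]
```

View pics/t6.png

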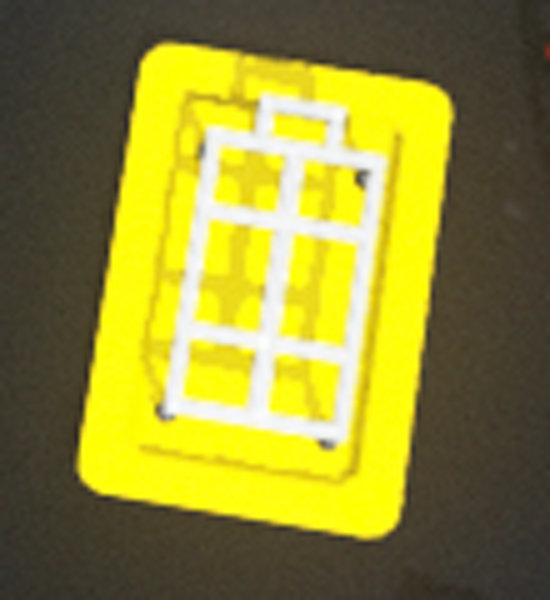

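```bash
python3 - <<'E'
from h import *
f=lambda p:(p[0]/5+290-.4,p[1]/5+160-.4)
a=ray('top',f((284,222)),48);b=ray('top',f((262,344)),48);c=(a+b)/2
print('rack c',c,'yaw',np.degrees(np.arctan2(*(a-b)[1::-1])),np.linalg.norm(a-b))
for p in [(203,148),(362,176),(165,411),(328,442)]: print(ray('top',f(p),8).round(1))
crop('side','s7',240,190,140,110,5)
E
```

```text
rack c [ 482.1329193  -237.69902386   48.        ] yaw -11.882175998568618 63.496341469561884
[ 561.9 -208.6    8. ]
[ 546.  -291.7    8. ]
[ 422.4 -185.3    8. ]
[ 405.8 -268.6    8. ]
```

View pics/s7.png

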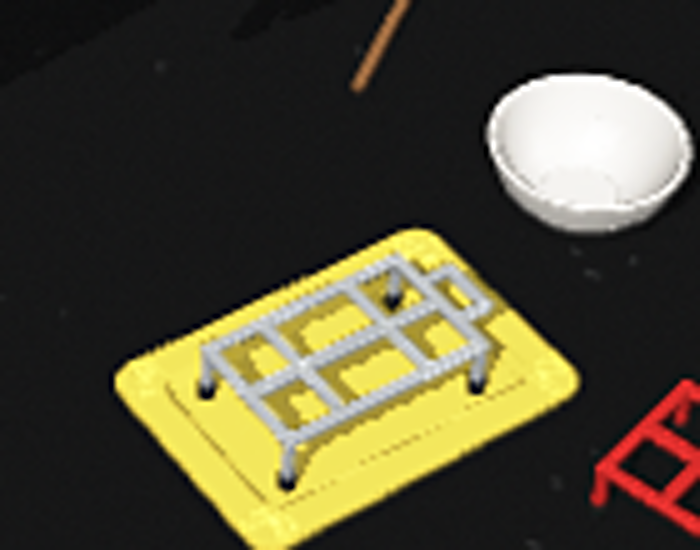

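```bash
python3 - <<'E'
from h import *
g=lambda p:(p[0]/5+240-.4,p[1]/5+190-.4)
a=ray('side',g((300,365)),48);b=ray('side',g((390,322)),48);print((a+b)/2,np.linalg.norm(a-b),np.degrees(np.arctan2(*(b-a)[1::-1])))
print(proj('side',[462.7,148.5,168]),proj('side',[462.7,148.5,0]))
crop('side','s8',100,60,280,210,2.8)
crop('top','t8',100,160,180,120,4)
E
```

```text
[ 483.07695609 -238.95753178   48.        ] 65.59525750339625 -10.890904642099668
[218.28859587 169.62130785] [220.96829862 208.88087077]
```

View pics/s8.png

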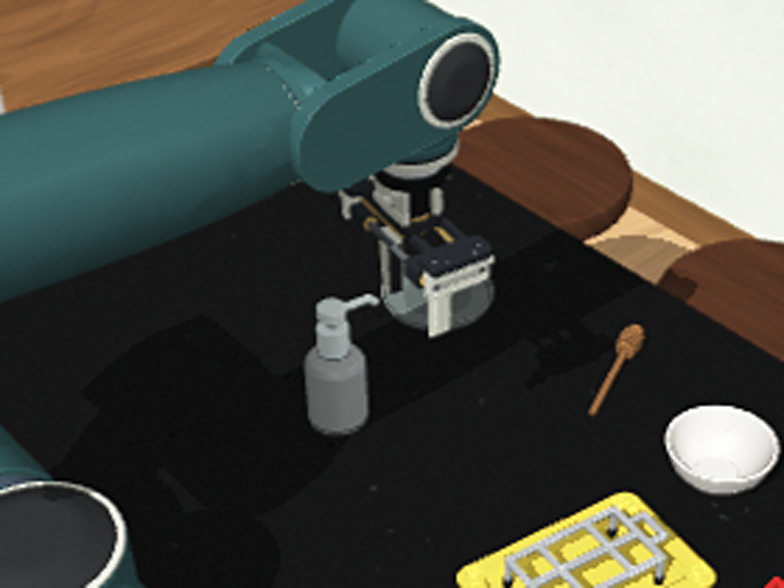

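View pics/t8.png

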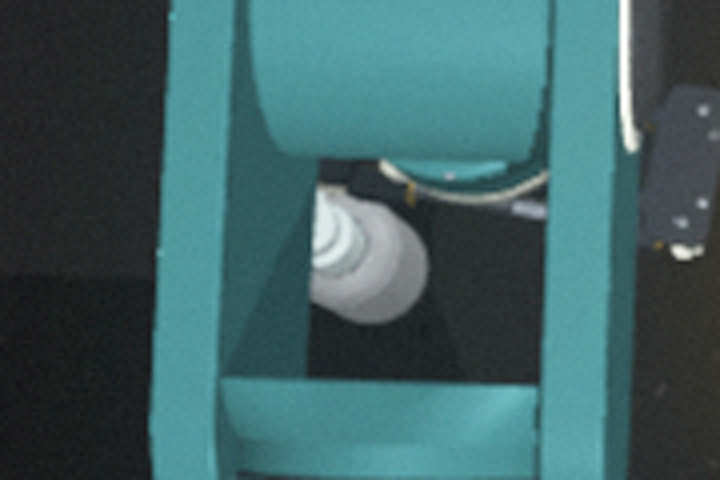

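```bash
python3 -m crank '{"twist":[[0,0,0],[0,0,0],[0,0,0],[0,0,0],[0,0,0],[0,0,0],[0,0,0],[0,0,0],[0,0,0],[0,0,0]],"translation":[[-0.5,0.11,0],[-0.6,0.14,0],[-0.6,0.14,0],[-0.5,0.11,0],[-0.04,0.01,0],[0,0,0],[0,0,0],[0,0,0],[0,0,0],[0,0,0]],"hand":[0,0,0,0,0,0,0,0,0,0]}'; python3 -c "
from h import *
st()
"
```

```text
t: 13.1
eef_pos: [465.1, 141.0, 427.1]
orientation: [-0.635, 0.773, -0.003, 0.004]
ft_force: [1.0, -0.9, -0.1]
gripper_width: 93.3
t 13.1 p [465.1 141.  427.1] F [ 1.  -0.9 -0.1] T [0.03 0.04 0.01] w 93.3
q [ 0.243 -0.311  1.802 -0.003  1.641  2.009]
x [-0.195 -0.981 -0.001] y [-0.981  0.195 -0.01 ] z [ 0.01 -0.   -1.  ]
```

```bash
python3 -m crank '{"twist":[[-0.06,0,-0.15],[0,0,0],[0,0,0],[0,0,0],[0,0,0],[0,0,0],[0,0,0],[0,0,0],[0,0,0],[0,0,0]],"translation":[[-0.12,0.065,0],[0,0,0.3],[0,0,0.3],[0,0,0.15],[0,0,0],[0,0,0],[0,0,0],[0,0,0],[0,0,0],[0,0,0]],"hand":[0,0,0,0,0,0,0,0,0,0]}'; python3 -c "
from h import *
st()
crop('side','s9',170,110,120,110,6)
"
```

```text
t: 14.35
eef_pos: [462.3, 149.6, 378.8]
orientation: [-0.645, 0.764, 0.001, 0.0]
ft_force: [0.3, -0.3, -0.1]
gripper_width: 93.0
t 14.35 p [462.3 149.6 378.8] F [ 0.3 -0.3 -0.1] T [ 0.03  0.01 -0.01] w 93.0
q [ 0.26  -0.298  1.87   0.002  1.571  1.998]
x [-0.167 -0.986 -0.001] y [-0.986  0.167  0.002] z [-0.001  0.002 -1.   ]
```

View pics/s9.png

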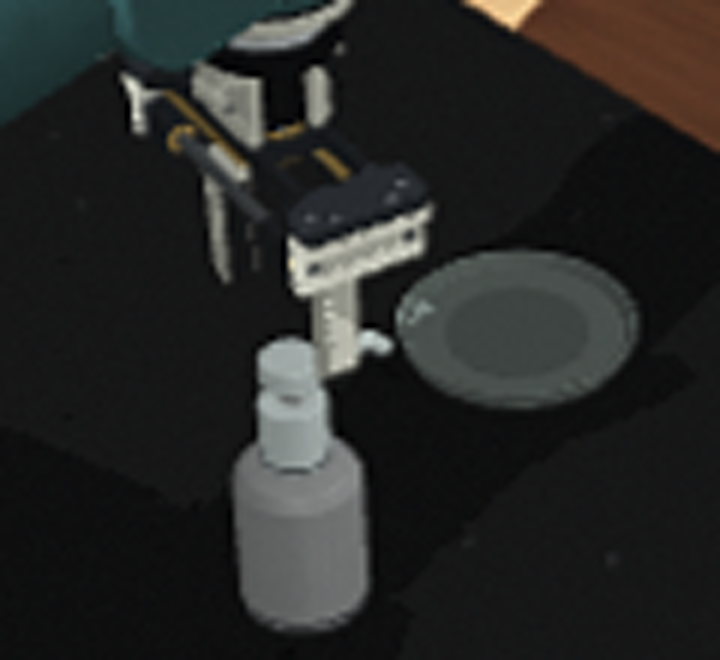

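```bash
python3 -m crank '{"twist":[[0,0,0],[0,0,0],[0,0,0],[0,0,0],[0,0,0],[0,0,0],[0,0,0],[0,0,0],[0,0,0],[0,0,0]],"translation":[[0,0,0.3],[0,0,0.35],[0,0,0.35],[0,0,0.3],[0,0,0.16],[0,0,0],[0,0,0],[0,0,0],[0,0,0],[0,0,0]],"hand":[0,0,0,0,0,0,0,0.1,0.2,0.3]}'; python3 -c "
from h import *
st()
crop('side','s10',170,110,120,110,6)
crop('top','t10',130,170,110,90,6)
"
```

```text
t: 15.65
eef_pos: [461.8, 149.6, 284.5]
orientation: [-0.645, 0.764, 0.001, -0.0]
ft_force: [0.1, -0.1, 0.3]
gripper_width: 68.9
t 15.65 p [461.8 149.6 284.5] F [ 0.1 -0.1  0.3] T [ 0.02  0.02 -0.02] w 68.9
q [ 0.26  -0.249  1.986  0.002  1.407  1.998]
x [-0.167 -0.986 -0.001] y [-0.986  0.167  0.002] z [-0.002  0.001 -1.   ]
```

View pics/s10.png

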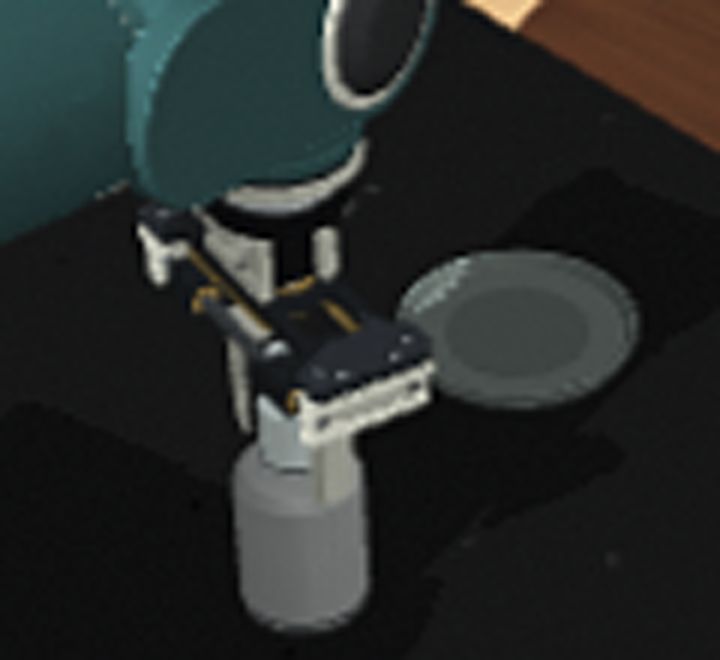

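```bash
python3 -m crank '{"twist":[[0,0,0],[0,0,0],[0,0,0],[0,0,0],[0,0,0],[0,0,0],[0,0,0],[0,0,0],[0,0,0],[0,0,0]],"translation":[[0,0,-0.1],[0,0,0],[0,0,0],[0,0,0],[0,0,0],[0,0,0],[0,0,0],[0,0,0],[0,0,0],[0,0,0]],"hand":[0.3,0.4,0.45,0.5,0.53,0.56,0.6,0.8,1,1]}'; python3 -c "
from h import *
st()
crop('side','s11',170,110,120,110,6)
"
```

```text
t: 17.0
eef_pos: [461.9, 149.9, 291.1]
orientation: [-0.646, 0.764, 0.001, 0.0]
ft_force: [-0.3, 2.0, 1.4]
gripper_width: 37.6
t 17.0 p [461.9 149.9 291.1] F [-0.3  2.   1.4] T [ 0.34 -0.07 -0.07] w 37.6
q [ 0.261 -0.254  1.978  0.003  1.418  1.998]
x [-0.166 -0.986 -0.002] y [-0.986  0.166  0.002] z [-0.001  0.002 -1.   ]
```

View pics/s11.png

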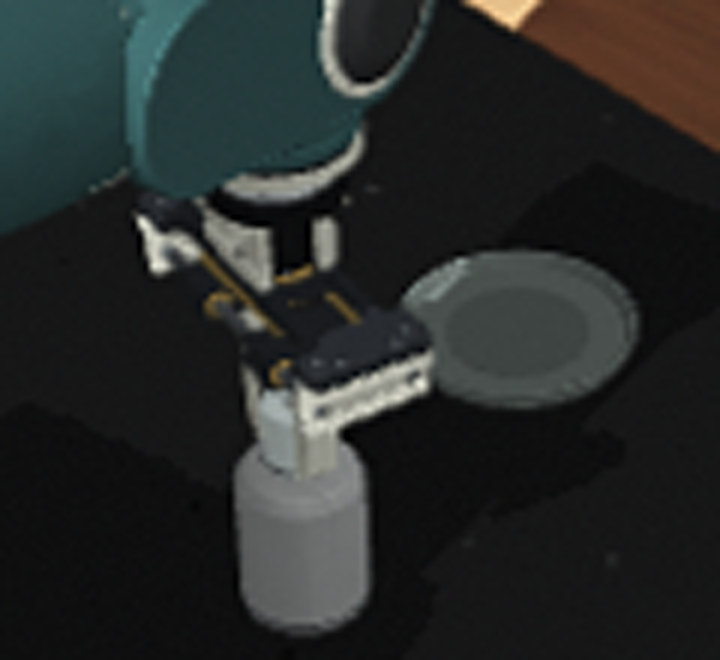

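```bash
python3 -m crank '{"twist":[[0,0,0],[0,0,0],[0,0,0],[0,0,0],[0,0,0],[0,0,0],[0,0,0],[0,0,0],[0,0,0],[0,0,0]],"translation":[[0,0,-0.1],[0,0,-0.2],[0,0,-0.3],[0,0,-0.4],[0,0,-0.4],[0,0,-0.3],[0,0,-0.2],[0,0,-0.1],[0,0,0],[0,0,0]],"hand":[1,1,1,1,1,1,1,1,1,1]}'; python3 -c "
from h import *
st()
crop('side','s12',170,60,120,110,6)
"
```

```text
t: 18.3
eef_pos: [461.6, 149.2, 417.7]
orientation: [-0.645, 0.764, 0.002, -0.001]
ft_force: [-0.4, 0.3, -6.7]
gripper_width: 37.5
t 18.3 p [461.6 149.2 417.7] F [-0.4  0.3 -6.7] T [ 0.01  0.06 -0.03] w 37.5
q [ 0.26  -0.308  1.815  0.002  1.638  1.998]
x [-0.167 -0.986  0.   ] y [-0.986  0.167  0.004] z [-0.004  0.001 -1.   ]
```

View pics/s12.png

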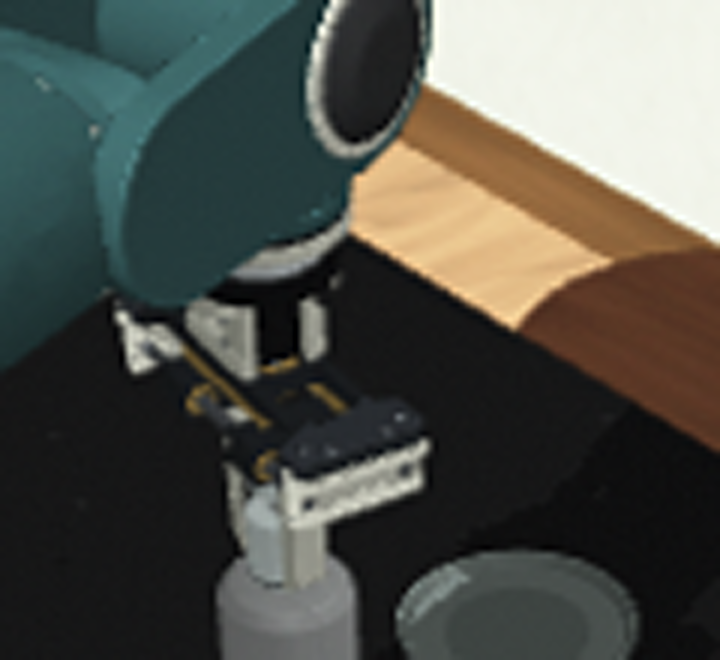

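```bash
python3 -m crank '{"twist":[[0,0,0],[0,0,0],[0,0,0],[0,0,0],[0,0,0],[0,0,0],[0,0,0],[0,0,0],[0,0,0],[0,0,0]],"translation":[[0.2,-0.05,0],[0.4,-0.09,0],[0.5,-0.11,0],[0.55,-0.12,0],[0.55,-0.12,0],[0.55,-0.12,0],[0.55,-0.12,0],[0.5,-0.11,0],[0.4,-0.09,0],[0.2,-0.05,0]],"hand":[1,1,1,1,1,1,1,1,1,1]}'; python3 -c "
from h import *
st()
"
```

```text
t: 19.6
eef_pos: [474.0, -134.7, 414.2]
orientation: [-0.645, 0.764, 0.003, -0.004]
ft_force: [0.4, 0.4, -6.1]
gripper_width: 37.8
t 19.6 p [ 474.  -134.7  414.2] F [ 0.4  0.4 -6.1] T [0.03 0.04 0.02] w 37.8
q [-0.328 -0.288  1.805 -0.004  1.633  1.41 ]
x [-0.167 -0.986  0.002] y [-0.986  0.167  0.009] z [-0.009 -0.001 -1.   ]
```

```bash
python3 -m crank '{"twist":[[0.05,0,0],[0,0,0],[0,0,0],[0,0,0],[0,0,0],[0,0,0],[0,0,0],[0,0,0],[0,0,0],[0,0,0]],"translation":[[0.15,-0.04,0],[0.3,-0.08,0],[0.4,-0.1,0],[0.4,-0.1,0],[0.3,-0.08,0],[0.13,-0.03,0],[0,0,0],[0,0,0],[0,0,0],[0,0,0]],"hand":[1,1,1,1,1,1,1,1,1,1]}'; python3 -c "
from h import *
st()
"
```

```text
t: 20.85
eef_pos: [483.3, -242.2, 414.2]
orientation: [-0.647, 0.763, -0.001, -0.0]
ft_force: [0.1, 1.0, -5.4]
gripper_width: 37.6
t 20.85 p [ 483.3 -242.2  414.2] F [ 0.1  1.  -5.4] T [0.03 0.04 0.05] w 37.6
q [-5.120e-01 -1.810e-01  1.717e+00 -1.000e-03  1.605e+00  1.223e+00]
x [-0.163 -0.987  0.001] y [-0.987  0.163 -0.001] z [ 0.    -0.002 -1.   ]
```

```bash
python3 -m crank '{"twist":[[0,0,0],[0,0,0],[0,0,0],[0,0,0],[0,0,0],[0,0,0],[0,0,0],[0,0,0],[0,0,0],[0,0,0]],"translation":[[-0.045,0.02,0],[0,0,0.1],[0,0,0.2],[0,0,0.2],[0,0,0.2],[0,0,0.15],[0,0,0.1],[0,0,0],[0,0,0],[0,0,0]],"hand":[1,1,1,1,1,1,1,1,1,1]}'; python3 -c "
from h import *
st()
crop('side','s13',240,130,140,160,4)
"
```

```text
t: 22.1
eef_pos: [482.4, -238.9, 352.7]
orientation: [-0.647, 0.763, -0.0, -0.0]
ft_force: [-0.7, 0.4, -7.1]
gripper_width: 37.7
t 22.1 p [ 482.4 -238.9  352.7] F [-0.7  0.4 -7.1] T [-0.01  0.01 -0.01] w 37.7
q [-5.070e-01 -1.660e-01  1.803e+00 -1.000e-03  1.504e+00  1.228e+00]
x [-0.163 -0.987  0.001] y [-0.987  0.163 -0.   ] z [-0.    -0.001 -1.   ]
```

View pics/s13.png

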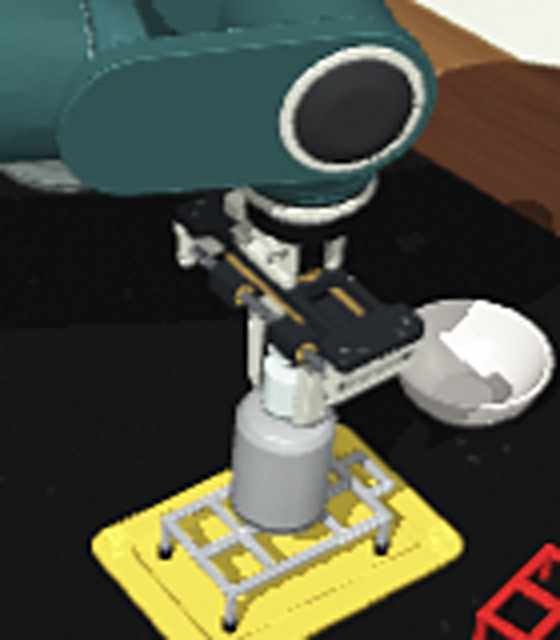

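```bash
python3 -m crank '{"twist":[[0,0,0],[0,0,0],[0,0,0],[0,0,0],[0,0,0],[0,0,0],[0,0,0],[0,0,0],[0,0,0],[0,0,0]],"translation":[[0,0,0.05],[0,0,0.05],[0,0,0.05],[0,0,0.02],[0,0,0],[0,0,0],[0,0,0],[0,0,0],[0,0,0],[0,0,0]],"hand":[1,1,1,1,1,1,1,1,1,1]}'; python3 -c "
from h import *
st()
"
```

```text
t: 23.4
eef_pos: [482.5, -238.9, 342.2]
orientation: [-0.647, 0.763, -0.001, -0.0]
ft_force: [-0.2, -1.1, -6.5]
gripper_width: 38.1
t 23.4 p [ 482.5 -238.9  342.2] F [-0.2 -1.1 -6.5] T [ 0.    0.   -0.01] w 38.1
q [-5.070e-01 -1.610e-01  1.815e+00 -1.000e-03  1.486e+00  1.228e+00]
x [-0.163 -0.987  0.001] y [-0.987  0.163 -0.001] z [ 0.    -0.002 -1.   ]
```

```bash
python3 -m crank '{"twist":[[0,0,0],[0,0,0],[0,0,0],[0,0,0],[0,0,0],[0,0,0],[0,0,0],[0,0,0],[0,0,0],[0,0,0]],"translation":[[0,0,0.02],[0,0,0],[0,0,0.02],[0,0,0],[0,0,0],[0,0,0],[0,0,0],[0,0,0],[0,0,0],[0,0,0]],"hand":[1,1,1,1,1,1,1,1,1,1]}'; python3 -c "
from h import *
st()
"
```

```text
t: 24.65
eef_pos: [482.4, -238.9, 339.6]
orientation: [-0.647, 0.763, -0.001, -0.0]
ft_force: [0.7, -0.6, -5.3]
gripper_width: 37.5
t 24.65 p [ 482.4 -238.9  339.6] F [ 0.7 -0.6 -5.3] T [ 0.01  0.02 -0.  ] w 37.5
q [-5.070e-01 -1.600e-01  1.818e+00 -1.000e-03  1.482e+00  1.228e+00]
x [-0.163 -0.987  0.001] y [-0.987  0.163 -0.001] z [ 0.    -0.002 -1.   ]
```

Slight unloading; a couple more ~1 mm steps, one per check.

```bash
python3 -m crank '{"twist":[[0,0,0],[0,0,0],[0,0,0],[0,0,0],[0,0,0],[0,0,0],[0,0,0],[0,0,0],[0,0,0],[0,0,0]],"translation":[[0,0,0.02],[0,0,0],[0,0,0],[0,0,0],[0,0,0],[0,0,0],[0,0,0],[0,0,0],[0,0,0],[0,0,0]],"hand":[1,1,1,1,1,1,1,1,1,1]}'; python3 -c "
from h import *
st()
crop('side','s14',270,170,90,120,6)
st()
"
```

```text
t: 25.9
eef_pos: [482.5, -238.9, 338.9]
orientation: [-0.647, 0.763, -0.001, -0.0]
ft_force: [-0.5, 0.3, -3.9]
gripper_width: 37.8
t 25.9 p [ 482.5 -238.9  338.9] F [-0.5  0.3 -3.9] T [0.1  0.12 0.01] w 37.8
q [-5.070e-01 -1.590e-01  1.819e+00 -1.000e-03  1.480e+00  1.228e+00]
x [-0.163 -0.987  0.002] y [-0.987  0.163 -0.001] z [ 0.001 -0.002 -1.   ]
t 25.95 p [ 482.5 -238.9  338.9] F [-0.9  0.2 -3.7] T [0.11 0.13 0.02] w 37.4
q [-5.070e-01 -1.590e-01  1.819e+00 -1.000e-03  1.480e+00  1.228e+00]
x [-0.163 -0.987  0.002] y [-0.987  0.163 -0.001] z [ 0.001 -0.002 -1.   ]
```

View pics/s14.png

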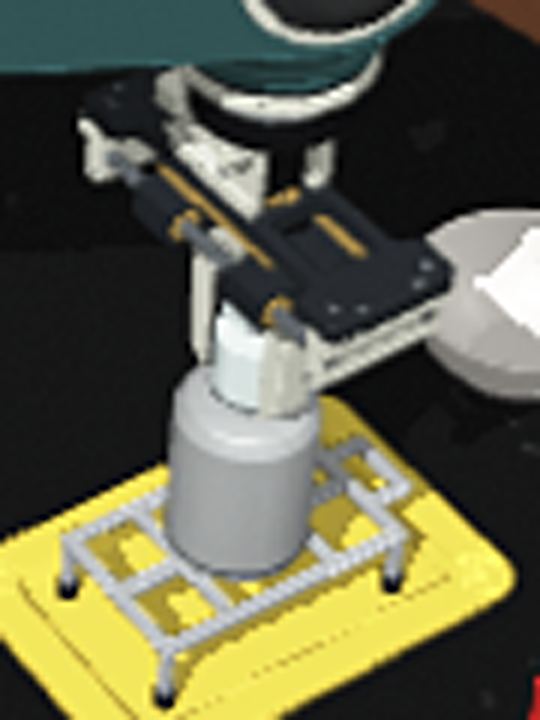

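```bash
python3 -m crank '{"twist":[[0,0,0],[0,0,0],[0,0,0],[0,0,0],[0,0,0],[0,0,0],[0,0,0],[0,0,0],[0,0,0],[0,0,0]],"translation":[[0,0,0.015],[0,0,0],[0,0,0],[0,0,0],[0,0,0],[0,0,0],[0,0,0],[0,0,0],[0,0,0],[0,0,0]],"hand":[1,1,1,0.58,0.55,0.5,0.4,0.3,0.2,0.1]}'; python3 -c "
from h import *
st()
crop('side','s15',270,170,90,120,6)
"
```

```text
t: 27.2
eef_pos: [482.7, -239.0, 339.4]
orientation: [-0.647, 0.763, -0.002, 0.0]
ft_force: [0.9, 0.4, -0.5]
gripper_width: 79.9
t 27.2 p [ 482.7 -239.   339.4] F [ 0.9  0.4 -0.5] T [ 0.04 -0.   -0.04] w 79.9
q [-5.070e-01 -1.600e-01  1.819e+00 -1.000e-03  1.478e+00  1.228e+00]
x [-0.163 -0.987  0.003] y [-0.987  0.163 -0.004] z [ 0.003 -0.003 -1.   ]
```

View pics/s15.png

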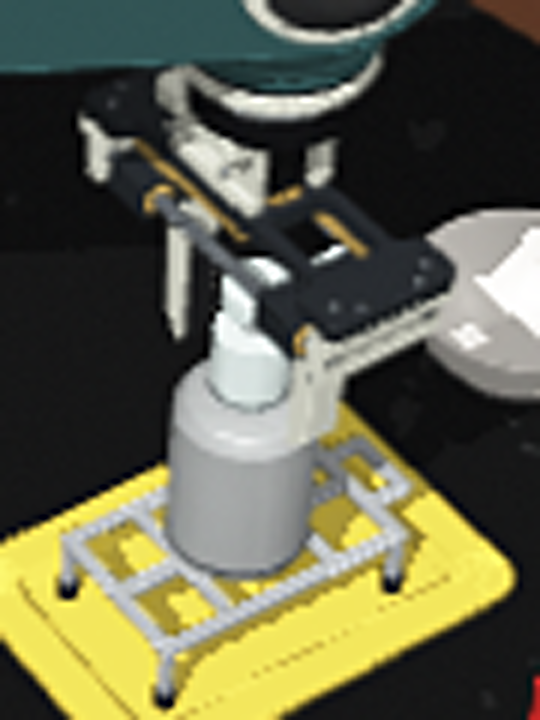

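```bash
python3 -m crank '{"twist":[[0,0,0],[0,0,0],[0,0,0],[0,0,0],[0,0,0],[0,0,0],[0,0,0],[0,0,0],[0,0,0],[0,0,0]],"translation":[[0,0,0],[0,0,-0.2],[0,0,-0.4],[0,0,-0.6],[0,0,-0.6],[0,0,-0.4],[0,0,-0.2],[0,0,0],[0,0,0],[0,0,0]],"hand":[0,0,0,0,0,0,0,0,0,0]}'; python3 -m crank '{"twist":[[0,0,0],[0,0,0],[0,0,0],[0,0,0],[0,0,0],[0,0,0],[0,0,0],[0,0,0],[0,0,0],[0,0,0]],"translation":[[-0.4,0.1,0],[-0.8,0.1,0],[-0.9,0.1,0],[-0.9,0.1,0],[-0.8,0.1,0],[-0.3,0,0],[0,0,0],[0,0,0],[0,0,0],[0,0,0]],"hand":[0,0,0,0,0,0,0,0,0,0]}'; python3 -c "
from h import *
st()
crop('side','s16',240,140,140,150,4)
crop('top','t16',280,150,130,130,4.5)
"
```

```text
t: 28.5
eef_pos: [481.6, -238.2, 490.3]
orientation: [-0.647, 0.763, -0.002, 0.0]
ft_force: [0.8, 0.0, -0.2]
gripper_width: 92.8
t: 29.75
eef_pos: [492.4, 14.3, 483.2]
orientation: [-0.646, 0.764, 0.001, -0.002]
ft_force: [0.6, 0.4, -0.3]
gripper_width: 93.1
t 29.75 p [492.4  14.3 483.2] F [ 0.6  0.4 -0.3] T [0.03 0.   0.  ] w 93.1
q [-0.022 -0.293  1.698 -0.002  1.741  1.715]
x [-0.167 -0.986  0.002] y [-0.986  0.167  0.005] z [-0.005 -0.001 -1.   ]
```

View pics/s16.png

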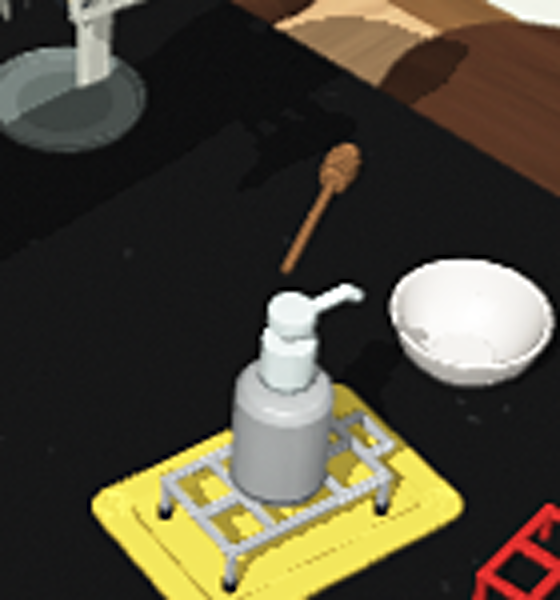

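View pics/t16.png

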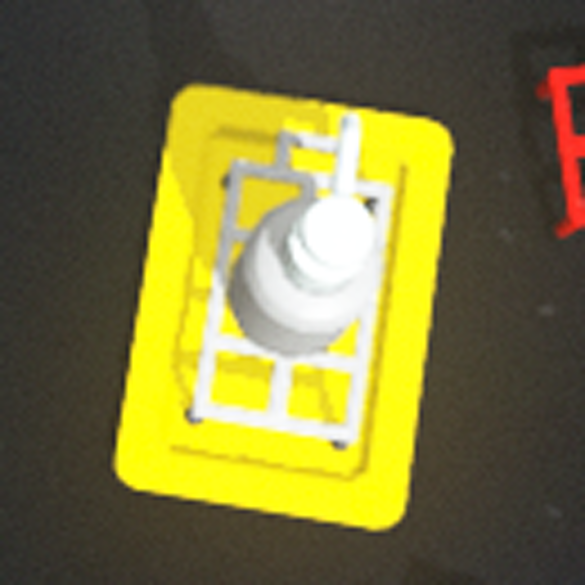

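```bash
python3 - <<'E'
from h import *
f=lambda p:(p[0]/4.5+280-.4,p[1]/4.5+150-.4)
t=ray('top',f((338,230)),216);s=ray('top',f((349,115)),212)
print('top',t,'tip',s,np.linalg.norm((s-t)[:2]),np.degrees(np.arctan2(*(s-t)[1::-1])))
d=np.array([np.cos(np.radians(-10.3)),np.sin(np.radians(-10.3))]);v=(s-[487,-241,0])[:2];print('tip y in plate',d[0]*v[1]-d[1]*v[0])
g=lambda p:(p[0]/4+240-.4,p[1]/4+140-.4)
print('side top',ray('side',g((292,307)),216))
for p in [(230,181),(372,204),(193,416),(339,443)]: print(ray('top',f(p),8).round(1))
arm.finish_job()
E
```

```text
top [ 484.90564114 -238.00866081  216.        ] tip [ 541.76504778 -246.00171839  212.        ] 57.41847344803955 -8.001965541909058
tip y in plate 4.870995971001608
side top [ 484.925609   -237.87067135  216.        ]
[ 560.2 -209.9    8. ]
[ 545.6 -292.4    8. ]
[ 421.8 -185.     8. ]
[ 405.7 -267.9    8. ]
the job is handed in; nothing more can be done
```

I turned the rack into line with the plate, let it go on the plate floor, set the dispenser on its middle and handed the job in at about 30 s. No verdict came back.

**Rack:** I gripped its middle bar, turned it about 28° clockwise, moved its centre about 8 mm toward the middle of the plate, and released it. The bar seated at about 45 mm. While being turned it hung in the gripper a few millimetres above its final height: the wrist read about 3.4 N, roughly its full weight, so its feet may have been just off the plate. It stayed far below the 25 mm lift limit.

**Dispenser:** I lowered it in steps of about 1 mm. The wrist still carried about 4 N of its roughly 6.5 N weight at first contact, and I let go after one last 1 mm step. Nothing pressed on the push top.

**Last checks:**

| Check | Result |
|---|---|
| Rack feet | All four inside the floor outline, centre about 5 mm from the plate's middle |
| Rack angle | About 10° clockwise of world x, against about 10–11° for the plate |
| Dispenser axis | About 2 mm from the rack's centre; the two cameras agree within 1 mm |
| Spout | 8° clockwise of world x, mouth about 5 mm off the plate's long centre line |
| Plate, bowl, lid and dipper | No visible movement |
| Gripper | Clear of everything |

**Disagreements:** The rack centre differed by up to 4 mm in x and 2 mm in y between the gripper position and the top camera. The rack yaw from the bars (−11.9°) and from the feet (−9.5°) also differed. I judged the dispenser upright by eye, plus the push top lying over the rack's centre in both views.

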